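# Load a test-tile carrier onto the sloping drying rail

### The job

Take the hooked test-tile carrier off the ware board by its upright tab and hang it on the high, loading end of the sloping drying rail, feeling it come to rest on the bar before you go on. Without letting go, push it gently down the bar until it is right through the spring latch, then let go so that it runs down by itself to the stop and hangs there at rest. Keep it light while you hold it, never pressing the carrier on the rail or latch with more than 15 N, and do not tip it over or disturb the two mugs on the board.

Things in the scene. Friction and masses are not known exactly. Their poses are not given: they have to be found in the camera images.
- carrier: Aluminium carrier, 0.3-0.5 kg. Origin: on the bar's axis when hung and seated; z up, y along the bar, +x the hook's open side. Two nylon wheels (d 20 mm, y = +20, -20 mm) run on top of the bar under a plate at z = 29-33 mm. Two small guide rollers on each side: the mouth between them, 19 mm wide, opens downward; they end at z = -5 mm. One leg: x = -13 to -19 mm, 20 mm wide in y.
- carrier_tab (a point): Grip point in the carrier's upright tab, 57 mm above the carrier's origin. The tab is 12 mm thick in x, 30 mm in y, and reaches from z = 33 to 74 mm over the origin.
- carrier_base (a point): Centre of the underside of the carrier's base plate (70 x 60 x 6 mm, x by y), 112 mm below its origin. Tiles fixed on it reach up to 62 mm below the origin. The leg joins base and top, so between wheels and tiles it is open towards +x: bring it to the bar from the leg's side, moving in its +x with the rollers above the bar and the tiles below, then lower.
- rail: Drying rail, fixed: base 120 x 440 mm, uprights at y = +210 and -210 mm, polished 14 mm bar. Origin on the table under the bar's middle; z up; +x across, away from the robot; +y the high, loading end. The bar's axis is at x = 0 and falls 10 degrees (0.1745 rad) towards -y. Its height is clamped by hand and NOT measured: 178 to 208 mm at y = 0, rigid. A hung carrier rolls and leans with it.
- rail_load (a point): Point of the base frame, not of the bar: where the bar's axis would be at the middle of the loading end (rail y = 125 mm, 200 mm high) at its lowest clamp setting; the bar is 0 to 30 mm higher, feel for it. Load the carrier with its origin at rail y = 105 to 140 mm, its +x the same way as the rail's +x.
- rail_stop (a point): Where the carrier's origin is when it is against the stop plate (rail y = -132 mm), for the lowest clamp setting; really 0 to 30 mm higher.
- rail_fence (a point): Upper corner, towards the loading end, of the drip fence: a fixed upright sheet 4 mm thick at rail x = -56 mm, from y = -190 to +45 mm, 138 mm high. It keeps carriers from being put on below the latch.
- latch (a joint): Sprung steel finger 39 mm long under the bar at rail y = 81 mm, 15 mm below its axis, pointing to -x across the leg's path; swings towards -y. 0 = closed, springs back. The leg passes at about 1.3 rad; the carrier is right through once its origin is below rail y = 25 mm. Takes about 2 to 5 N along the bar; the carrier's weight does not open it. It does not open the other way.
- ware_board: Wooden board 100 x 340 x 12 mm, fixed on the table, long side along its y; origin at the centre of its underside. The carrier stands near its middle, a mug near each end.
- mug_a: Grey clay mug, 70 mm wide, 88 mm high, at the +y end of the board; origin at the centre of its underside. Leave alone.
- mug_b: Grey clay mug like the other, at the -y end of the board; origin at the centre of its underside. Leave alone.
Not all that is in view belongs to the job. There is more than one size of the carrier; the job needs the smaller.

How it is judged:
By the outcome, as a careful person would: the job done as asked, in the order asked, and still so for the second after the job is handed in, with the robot touching nothing.
It also fails if it takes over 51 s, if anything falls off the work surface, if the arm or the gripper's body presses on something with over 40 N, if the wrist force passes 120 N, or if a joint passes its speed limit or range.

### The arm

A 6-joint arm with a two-finger parallel gripper is mounted at the origin on the work surface. World frame = base frame: x ahead of the robot, y to its left, z up, the work surface at z = 0. Lengths are in m, angles in rad, forces in N, time in s.
With the tool pointing down it reaches from about 0.375 to 0.975 m from the base axis. Payload 3.8 kg.
Tool frame: the origin (TCP) lies at the very end of the fingers, on their centre line; the grasp point (between the pads) lies 19 mm behind it; z points along the fingers, y is the line along which they close (so a half turn about z gives the same grasp; the last joint's range is limited). The gripper opens to 85 mm and grips with 20 to 120 N. Pads are 22 mm wide; open, the fingers measure 114 mm over their backs; the gripper's body (76 mm by 85 mm) begins 54 mm behind the grasp point. The pads swing forward as they close: fully open they stand 13 mm farther back than shut.
Start: joints at [-1.384, 0.264, 1.604, -0, 1.274, -0.037], TCP at [0.15, -0.658, 0.231] pointing down, gripper open.
Joint ranges: [-2.63, 2.63], [-0.94, 2.18], [0.31, 2.57], [-1.31, 4.45], [0, 2.66], [-2.55, 2.55]. Speed limits (rad/s): [2.57, 2.57, 3.14, 3.14, 3.14, 3.14].

### API

Orientations are given as a rotation vector (axis times angle).
In Python, from workcell import bot gives the robot as it stands. The module is installed in compiled form; this text tells all that it offers.
- The arm moves only by the shell command python3 -m jog FILE [OPENING] [FORCE], which reads ROWS from the file FILE. ROWS is a JSON list of rows, 1 to 5 of them, each an object with the fields x, y, z (the shift in m), twist (a turn about the tool's z in rad); a field left out counts as zero; each row shifts and turns the commanded pose from where the row before left it, along the tool's axes as they then stand; what a row does not reach is not made up. A row lasts 1/8 s, in which the tool goes at most 0.0625 m and 0.188 rad, less where a joint would pass 70% of its speed; a pose out of reach is approached as far as the arm can. OPENING is the opening from 0.0 (shut) to 1.0 (fully open), set as the command begins (- or left out keeps the last). The fingers move at their own pace and stop on an object; FORCE is the grip in N (left out, the last holds). Time passes only in rows, so rows that do not move let the fingers close. It prints the time, the measured TCP pose, the force, the opening and the grip force at its end. Input that does not fit is refused with a message, and nothing moves.
- bot.read_state(): the state, without advancing time (a new reading comes with each control period).
- bot.read_camera(name): name is "scene" or "top"; returns the picture (384x512x3 uint8, red, green, blue); there is no depth.
- bot.camera_info(name): a dict with "intrinsics" (3x3 intrinsics, pixels), "extrinsics" (4x4, takes a point from camera to world coordinates). Camera axes: x right, y down, z forward; pixel columns grow to the right and rows downward; lengths in m; the calibration is good to about 2 mm. A picture is of the moment at which its call begins. camera_info takes no time and is no camera call.
- bot.finish_job(): hands the job in; it is judged then, once.
Trained networks look in the newest picture that a camera, given by its name, has taken for a name from the list of things; names that differ only in an ending like _2 or _b are one class to them, and where a whole thing is asked for, a point or a joint stands for the part that bears it (a point fixed in the world has none). Each returns a list of dicts, best first, with "conf" (0 to 1); they miss things now and then, are a little off and sometimes report something else, mostly with a low value. They report only what shows in the picture. A call takes as long as a camera call. They do not tell look-alikes from the thing itself.
- bot.search_frame(camera, thing): "box" ([left, top, right, bottom] in pixels, round what is visible of it).
- bot.regions_of(camera, thing): "pixels" (384x512 bool, what is visible of it) and "box" ([left, top, right, bottom] in pixels, round what is visible of it).
- bot.spot_point(camera, thing): "pixel" ([row, column] in pixels: a listed point, or the origin of a listed thing).
The state is a dict: "time": time; "q": joint angles; "joint_vel": joint speeds; "joint_torque": joint torques, N m; "tool_pos": TCP position; "tcp_rot": TCP orientation; "wrist_force": force on the tool from outside, world axes, zero at the start; "torque": the same for the moment, N m; "width": opening from 0.0 (shut) to 1.0 (fully open); "grip_force": force on a finger pad.
Only numpy, scipy, OpenCV 4.12 (cv2) and the standard library are available. Lean on these libraries where they do the work, as an engineer would, in place of code of your own. Each camera call takes 0.05 s, during which the arm holds its last target. There are 200 camera calls.

## Working session

There is one attempt and no reset: what is moved stays moved. The work goes in short steps, Python scripts to look and compute and a shell command to move; the robot and the scene stay as the last step left them, time stands still between calls to the robot, and variables do not carry over. Pictures are saved under pics/ and viewed, at most 10 in all, crops included, and the job is handed in when it is done.

```bash
mkdir -p pics
python3 - <<'E'
from workcell import bot
import cv2,numpy as np
for c in ("scene","top"):
    im=bot.read_camera(c); cv2.imwrite(f"pics/{c}0.png",cv2.resize(im[:,:,::-1],(800,600),interpolation=cv2.INTER_CUBIC))
    i=bot.camera_info(c); print(c,np.round(i["intrinsics"],1).tolist(),np.round(i["extrinsics"],3).tolist())
    for t in ("carrier","carrier_tab","carrier_base","rail","rail_load","rail_stop","rail_fence","latch","ware_board","mug_a"):
        print(t,[(np.round(d["pixel"],1).tolist(),round(d["conf"],2)) for d in bot.spot_point(c,t)])
print(bot.read_state())
E
```

```text
scene [[356.3, 0.0, 260.8], [0.0, 356.3, 182.3], [0.0, 0.0, 1.0]] [[-0.763, 0.553, -0.333, 0.742], [0.646, 0.651, -0.399, 0.343], [-0.004, -0.52, -0.854, 0.767], [0.0, 0.0, 0.0, 1.0]]
carrier [([177.9, 281.4], 0.96), ([168.6, 396.2], 0.75)]
carrier_tab [([144.9, 412.2], 0.85), ([161.9, 281.4], 0.6)]
carrier_base [([202.5, 281.1], 0.72), ([202.1, 373.2], 0.62)]
rail [([221.5, 198.4], 0.73), ([219.4, 224.9], 0.3)]
rail_load [([225.2, 224.6], 0.75)]
rail_stop [([152.6, 148.8], 0.73)]
rail_fence [([188.7, 220.4], 0.75)]Traceback (most recent call last):
  File "<stdin>", line 7, in <module>
ValueError: it knows: carrier, carrier_base, carrier_tab, mug, rail, rail_fence, rail_load, rail_stop, ware_board
```

Run:
```python
from workcell import bot
import cv2,numpy as np
for c in ("scene","top"):
    if c=="top":
        im=bot.read_camera(c); cv2.imwrite(f"pics/{c}0.png",cv2.resize(im[:,:,::-1],(800,600),interpolation=cv2.INTER_CUBIC))
        i=bot.camera_info(c); print(c,np.round(i["intrinsics"],1).tolist(),np.round(i["extrinsics"],3).tolist())
    for t in ("carrier","carrier_tab","carrier_base","rail","rail_load","rail_stop","rail_fence","ware_board","mug"):
        if c=="top" or t in("ware_board","mug"):print(t,[(np.round(d["pixel"],1).tolist(),round(d["conf"],2)) for d in bot.spot_point(c,t)])
print(bot.read_state())
```

```text
ware_board [([201.5, 278.1], 0.68)]
mug [([161.1, 251.5], 0.82), ([237.8, 312.0], 0.76)]
top [[414.9, 0.0, 249.2], [0.0, 414.9, 192.9], [0.0, 0.0, 1.0]] [[-0.02, -0.995, 0.096, 0.389], [-0.999, 0.017, -0.034, 0.058], [0.032, -0.096, -0.995, 0.988], [0.0, 0.0, 0.0, 1.0]]
carrier [([203.4, 234.9], 0.88), ([293.4, 160.0], 0.7)]
carrier_tab [([200.1, 232.7], 0.83), ([302.8, 148.9], 0.56), ([110.7, 336.3], 0.38)]
carrier_base [([285.4, 168.0], 0.72), ([209.9, 231.6], 0.6)]
rail [([131.9, 270.0], 0.6)]
rail_load [([113.5, 212.4], 0.68), ([207.3, 184.8], 0.26)]
rail_stop [([107.8, 336.4], 0.77)]
rail_fence [([142.9, 256.9], 0.6)]
ware_board [([208.9, 239.3], 0.76), ([205.9, 231.3], 0.59)]
mug [([207.5, 290.4], 0.77)]
{'time': 1.0, 'q': array([-1.38389466e+00,  2.63872881e-01,  1.60401390e+00,  1.37570574e-06,
        1.27366368e+00, -3.69322966e-02]), 'joint_vel': array([-2.93157186e-04,  1.05535421e-03, -8.96354268e-05,  5.79040456e-04,
       -1.26751940e-03, -2.19241042e-04]), 'joint_torque': array([-9.22748332e-04, -5.15080976e+01, -3.67735684e+01, -2.82305364e-04,
        8.30882182e-04, -1.27973297e-05]), 'tool_pos': array([ 0.14980701, -0.65816717,  0.2312905 ]), 'tcp_rot': array([3.12189666e+00, 3.50858730e-01, 7.02628634e-06]), 'wrist_force': array([-0.36383186,  0.21712259,  0.00247653]), 'torque': array([-0.04439227,  0.00498286, -0.00507999]), 'grip_force': 0.0, 'width': 1.0013240595159245}
```

View pics/scene0.png

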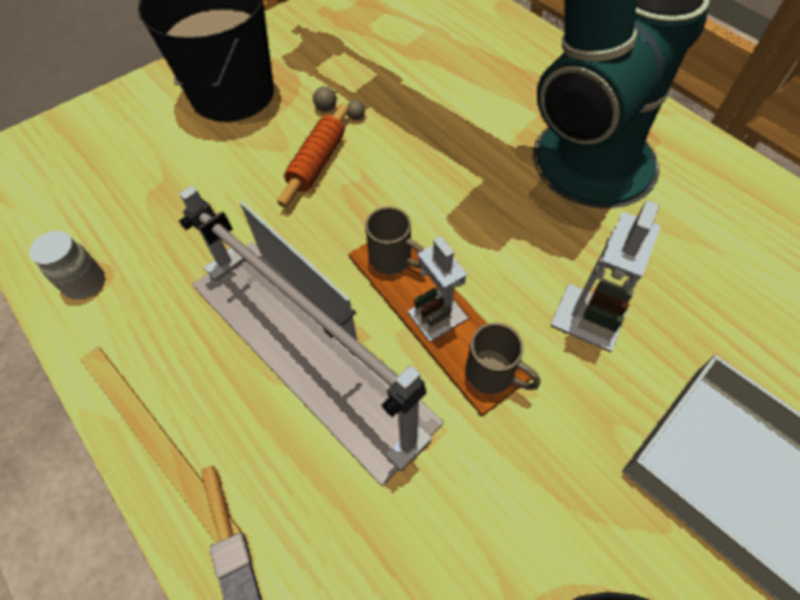

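View pics/top0.png

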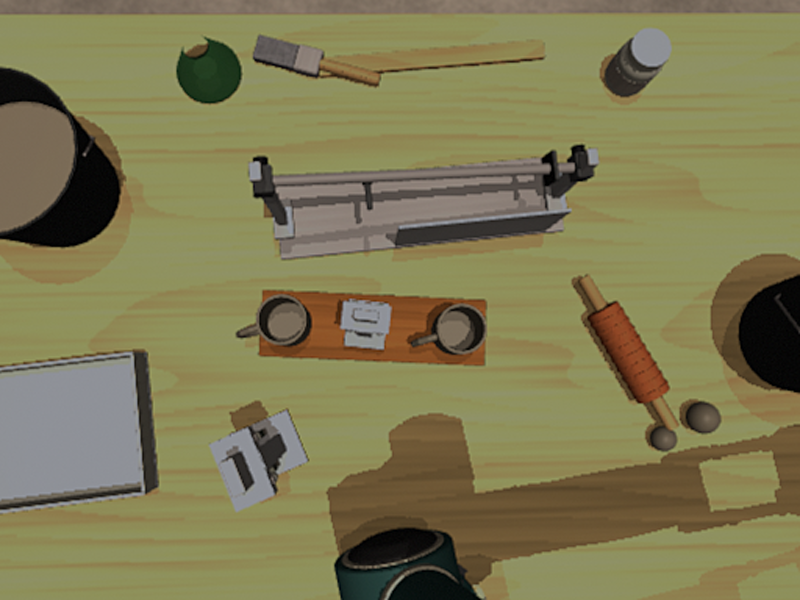

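The pictures show the small carrier between the mugs (scene 800-px ~(440,285), top ~(365,322)) and a larger decoy at top ~(258,460). The rail's loading end is at left in the top view, with the latch at ~(368,192). Next I fit poses and look at crops.

```bash
cat > h.py <<'E'
from workcell import bot
import numpy as np, cv2
from scipy.optimize import least_squares
def proj(c,P):
    i=bot.camera_info(c); E=np.linalg.inv(i["extrinsics"]); p=(E[:3,:3]@np.atleast_2d(P).T).T+E[:3,3]; p=(i["intrinsics"]@p.T).T
    return p[:,:2]/p[:,2:]
def ray(c,px,z):  # px=(col,row) -> world point at height z
    i=bot.camera_info(c); d=i["extrinsics"][:3,:3]@np.linalg.inv(i["intrinsics"])@[px[0],px[1],1]; o=i["extrinsics"][:3,3]
    return o+d*(z-o[2])/d[2]
def place(p,L):
    x,y,a=p; c,s=np.cos(a),np.sin(a); L=np.atleast_2d(L)
    return np.c_[x+c*L[:,0]-s*L[:,1], y+s*L[:,0]+c*L[:,1], L[:,2]]
def fit(obs,p0):
    f=lambda p:np.concatenate([(proj(c,place(p,L))[0]-px) for c,L,px in obs])
    r=least_squares(f,p0,loss="soft_l1",f_scale=2); return r.x,np.round(f(r.x),1)
E
python3 - <<'E'
from h import *
LO,ST,FE=(0,.125,.2),(0,-.132,.1547),(-.056,.045,.138)
obs=[("scene",LO,(224.6,225.2)),("scene",ST,(148.8,152.6)),("scene",FE,(220.4,188.7)),("top",LO,(212.4,113.5)),("top",ST,(336.4,107.8)),("top",FE,(256.9,142.9))]
print("rail",fit(obs,[.55,.05,0]))
O,T,B=(0,0,.124),(0,0,.181),(0,0,.012)
obs=[("scene",O,(281.4,177.9)),("scene",T,(281.4,161.9)),("scene",B,(281.1,202.5)),("top",O,(234.9,203.4)),("top",T,(232.7,200.1)),("top",B,(231.6,209.9))]
print("car",fit(obs,[.35,.08,0]))
print("board",ray("scene",(278.1,201.5),0),ray("top",(239.3,208.9),0))
for c,(a,b,w,h) in {"scene":(220,125,110,130),"top":(150,80,240,160)}.items():
    im=bot.read_camera(c)[b:b+h,a:a+w,::-1]; s=min(800//w,600//h); cv2.imwrite(f"pics/{c}crop.png",cv2.resize(im,None,fx=s,fy=s,interpolation=cv2.INTER_CUBIC)); print(c,s)
E
```

```text
rail (array([ 0.63221227, -0.02511882,  0.07829349]), array([-0.4, -2.9, -3.2,  0.3,  1.1,  3.3,  0. , -0.7,  0.9,  0.6, -2.1,
        1.3]))
car (array([0.45049783, 0.06256122, 0.        ]), array([ 0. , -0.3,  1.3,  0.5, -1.8, -0. , -1.7,  0.3,  0.3,  1.5,  1.9,
       -2.9]))
board [0.44635854 0.05417333 0.        ] [0.44653938 0.04884204 0.        ]
scene 4
top 3
```

View pics/scenecrop.png

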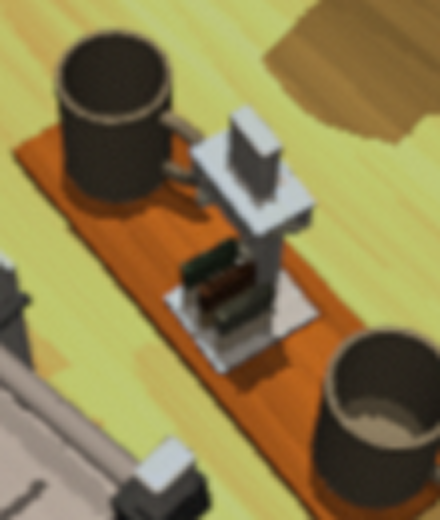

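View pics/topcrop.png

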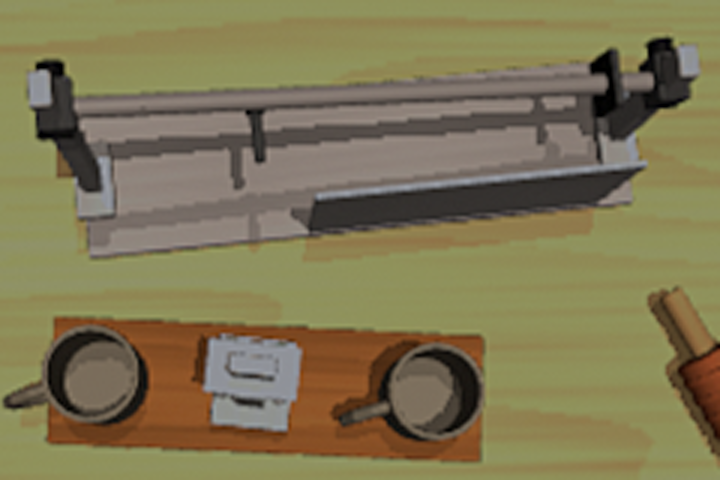

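The scene crop shows the leg on the robot side (crop ~(262,270)) and the tiles towards the rail, so the carrier's open side already faces rail +x. Next I refine the rail and the yaw with one enlarged scene view of the rail.

Run:
```python
from h import *
im=bot.read_camera("scene")[115:315,110:300,::-1]; cv2.imwrite("pics/railcrop.png",cv2.resize(im,None,fx=3,fy=3,interpolation=cv2.INTER_CUBIC))
```

```text
(no output)
```

View pics/railcrop.png

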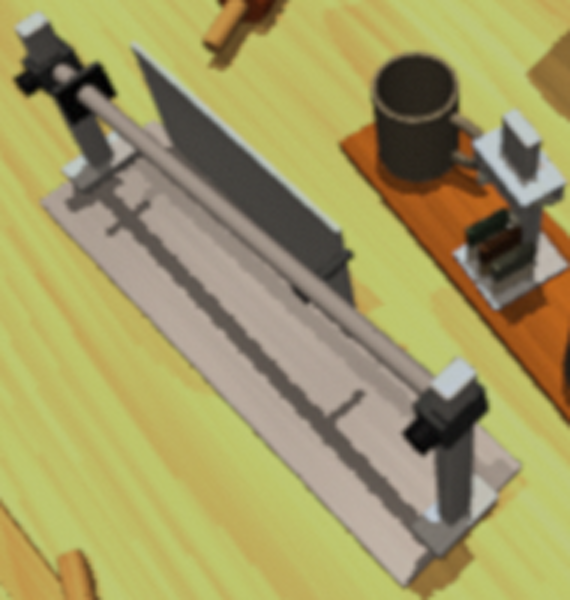

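```bash
cat > fit1.py <<'E'
from h import *
S=lambda u,v:("scene",(110+u/3,115+v/3)); T=lambda u,v:("top",(150+u/3,80+v/3)); C=lambda u,v:("scene",(220+u/4,125+v/4))
pts=[(S(340,232),(-.056,.045,.138)),(S(135,45),(-.056,-.19,.138)),(T(320,195),(-.056,.045,.138)),(T(645,165),(-.056,-.19,.138)),
 (S(520,465),(-.06,.22,None)),(S(408,585),(.06,.22,None)),(S(45,203),(.06,-.22,None)),(T(92,257),(-.06,.22,None)),(T(632,203),(-.06,-.22,None)),
 (("scene",(224.6,225.2)),(0,.125,.2)),(("scene",(148.8,152.6)),(0,-.132,.1547)),(("top",(212.4,113.5)),(0,.125,.2)),(("top",(336.4,107.8)),(0,-.132,.1547))]
bar=[S(95,97),S(250,240),S(405,385),T(80,104),T(330,94),T(590,85)]
def f(p):
    r=[]
    for (c,px),L in pts: r+=list(proj(c,place(p[:3],(L[0],L[1],p[4] if L[2] is None else L[2])))[0]-px)
    for (c,px),y in zip(bar,p[5:]): r+=list(proj(c,place(p[:3],(0,y,p[3]+y*np.tan(.1745))))[0]-px)
    return np.array(r)
r=least_squares(f,[.632,-.025,.08,.193,.01,-.15,0,.15,.18,0,-.15],loss="soft_l1",f_scale=1)
print(np.round(r.x,4)); print(np.round(f(r.x),1).reshape(-1,2).tolist())
obs=[(*x,) for x in []]
for (c,px),L in [(C(165,297),(.035,-.03,.018)),(C(222,373),(.035,.03,.018)),(C(320,313),(-.035,.03,.018)),(T(213,425),(-.035,.03,.018)),(T(288,433),(-.035,-.03,.018)),(T(252,365),(0,0,.198)),
 (("scene",(281.4,161.9)),(0,0,.181)),(("top",(232.7,200.1)),(0,0,.181)),(("scene",(281.1,202.5)),(0,0,.012)),(("top",(231.6,209.9)),(0,0,.012))]: obs.append((c,L,px))
p,e=fit(obs,[.45,.06,0]); print("car",p,e.reshape(-1,2).tolist())
q=[ray(c,px,.012) for c,px in (T(55,318),T(485,337),T(482,460),T(48,442))]; print("board",np.mean(q,0),[np.arctan2(-(q[i][0]-q[j][0]),q[i][1]-q[j][1]) for i,j in((0,1),(3,2))])
from scipy.spatial.transform import Rotation as R
print(R.from_rotvec(bot.read_state()["tcp_rot"]).as_matrix().round(4).tolist())
E
python3 fit1.py
```

```text
[ 0.6309 -0.0238  0.079   0.1775  0.0028 -0.1543  0.0336  0.1787  0.1913
  0.0297 -0.1542]
[[-1.0, -0.2], [-1.1, -1.4], [-2.4, -0.1], [0.1, -0.2], [-0.3, 1.2], [-3.1, 1.7], [-2.0, -0.4], [-1.5, -0.6], [-0.5, 0.7], [0.8, -2.9], [-2.4, 0.4], [-0.6, 0.1], [0.3, 1.2], [-0.7, 0.9], [0.4, -0.4], [1.4, -2.4], [0.0, 0.2], [0.0, 0.5], [0.0, 0.4]]
car [ 0.44887061  0.0625331  -0.08549856] [[-0.6, 0.1], [0.1, -0.4], [-0.7, -0.8], [-1.4, -0.0], [-0.7, -1.0], [-1.1, 0.1], [1.9, 0.1], [0.3, 2.3], [-1.3, -0.4], [1.9, -2.2]]
board [0.44403065 0.04847506 0.012     ] [np.float64(-0.06089944306688173), np.float64(-0.06093500122269527)]
[[0.9751, 0.222, -0.0], [0.222, -0.9751, 0.0001], [0.0, -0.0001, -1.0]]
```

Carrier is at about (0.449, 0.0625) with yaw ≈ −0.075. The rail is at about (0.631, −0.024) with yaw 0.079, and the bar is near its low setting. I turn the tool first.

```bash
cat >> h.py <<'E'
from scipy.spatial.transform import Rotation as R
def to(x,y,z,yaw):  # needed tool-frame shift & turn; yaw = wanted heading of tool y
    s=bot.read_state(); M=R.from_rotvec(s["tcp_rot"]).as_matrix()
    d=M.T@(np.array([x,y,z])-s["tool_pos"]); t=np.arctan2(M[1,1],M[0,1])-yaw
    print("t %.2f pos %s F %s T %s w %.3f g %.1f | shift %s turn %.4f tilt %.4f"%(s["time"],s["tool_pos"].round(4),s["wrist_force"].round(2),s["torque"].round(2),s["width"],s["grip_force"],d.round(4),(t+np.pi)%(2*np.pi)-np.pi,M[2,2]))
E
echo '[{"z": -0.012, "twist": -0.18}, {"z": -0.012, "twist": -0.18}, {"z": -0.012, "twist": -0.18}, {"z": -0.012, "twist": -0.18}, {"z": -0.012, "twist": -0.18}]' > m.json && python3 -m jog m.json
echo '[{"twist": -0.18}, {"twist": -0.18}, {}]' > m.json && python3 -m jog m.json
python3 -c "
from h import *
to(.45,-.3,.29,-.075);to(.449,.0625,.29,-.075)"
```

```text
time: 1.78
tool_pos: [0.1498, -0.6581, 0.2917]
tcp_rot: [-2.654, -1.682, -0.0]
wrist_force: [0.3, 0.2, 0.7]
width: 0.997
grip_force: 0.0
time: 2.15
tool_pos: [0.1498, -0.6582, 0.2913]
tcp_rot: [-2.318, -2.12, 0.0]
wrist_force: [0.4, 0.1, 0.6]
width: 0.999
grip_force: 0.0
t 2.15 pos [ 0.1498 -0.6582  0.2913] F [0.37 0.13 0.58] T [-0.01  0.03 -0.  ] w 0.999 g 0.0 | shift [0.3834 0.2672 0.0013] turn -0.0139 tilt -1.0000
t 2.15 pos [ 0.1498 -0.6582  0.2913] F [0.37 0.13 0.58] T [-0.01  0.03 -0.  ] w 0.999 g 0.0 | shift [0.7444 0.234  0.0013] turn -0.0139 tilt -1.0000
```

```bash
echo '[{"x": 0.048, "y": 0.0334, "twist": -0.014}, {"x": 0.048, "y": 0.0334}, {"x": 0.048, "y": 0.0334}, {"x": 0.048, "y": 0.0334}, {"x": 0.048, "y": 0.0334}]' > m.json && python3 -m jog m.json >/dev/null
echo '[{"x": 0.048, "y": 0.0334}, {"x": 0.048, "y": 0.0334}, {"x": 0.048, "y": 0.0334}, {"x": 0.06, "y": -0.0055}, {"x": 0.06, "y": -0.0055}]' > m.json && python3 -m jog m.json >/dev/null
echo '[{"x": 0.06, "y": -0.0055}, {"x": 0.06, "y": -0.0055}, {"x": 0.06, "y": -0.0055}]' > m.json && python3 -m jog m.json
python3 -c "
from h import *
to(.449,.0625,.29,-.075)"
```

```text
time: 3.78
tool_pos: [0.4391, 0.0078, 0.2917]
tcp_rot: [2.305, 2.133, 0.002]
wrist_force: [0.3, 0.3, -0.0]
width: 1.0
grip_force: 0.0
t 3.77 pos [0.4391 0.0078 0.2917] F [ 0.27  0.34 -0.04] T [-0.03 -0.03 -0.01] w 1.000 g 0.0 | shift [0.0553 0.0056 0.0017] turn -0.0023 tilt -1.0000
```

```bash
echo '[{"x": 0.0553, "y": 0.0056}, {"z": 0.03}, {"z": 0.04}, {"z": 0.035}, {"z": 0.02}]' > m.json && python3 -m jog m.json >/dev/null
echo '[{"z": 0.0045}, {}]' > m.json && python3 -m jog m.json
python3 -c "
from h import *
to(.449,.0625,.162,-.075)
im=bot.read_camera('scene')[110:210,220:350,::-1]; cv2.imwrite('pics/grasp.png',cv2.resize(im,None,fx=5,fy=5,interpolation=cv2.INTER_CUBIC))"
```

```text
time: 4.65
tool_pos: [0.4493, 0.0608, 0.1623]
tcp_rot: [2.302, 2.137, 0.001]
wrist_force: [-0.6, -0.1, 0.6]
width: 1.001
grip_force: 0.0
t 4.65 pos [0.4493 0.0608 0.1623] F [-0.61 -0.08  0.63] T [-0.02  0.02  0.02] w 1.001 g 0.0 | shift [ 0.0017 -0.0004  0.0003] turn 0.0005 tilt -1.0000
```

View pics/grasp.png

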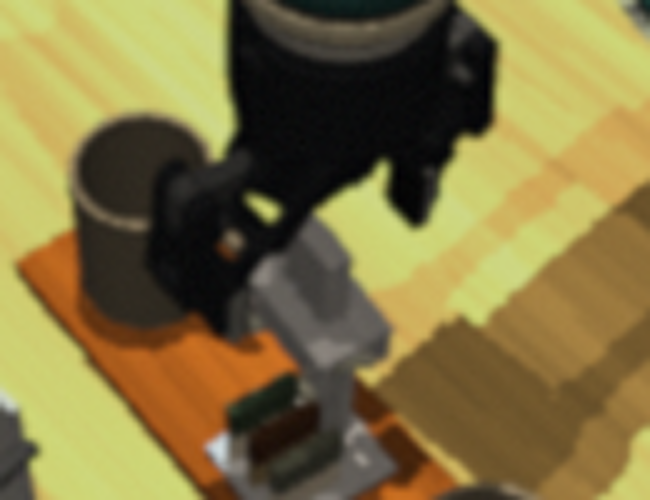

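The tab (crop ~(318,260)) stands between the two fingers (pads at ~(215,250) and ~(410,190)), clear of both mugs. I close the gripper.

```bash
echo '[{"x": 0.0017}, {}, {}, {}, {}]' > m.json && python3 -m jog m.json 0.0 60
echo '[{}, {}]' > m.json && python3 -m jog m.json
python3 -c "
from h import *
to(.449,.0625,.162,-.075)"
```

```text
time: 5.32
tool_pos: [0.4493, 0.0626, 0.162]
tcp_rot: [2.301, 2.139, 0.001]
wrist_force: [0.3, -0.2, 0.4]
width: 0.133
grip_force: 59.0
time: 5.58
tool_pos: [0.4493, 0.0626, 0.162]
tcp_rot: [2.301, 2.139, 0.001]
wrist_force: [0.5, 0.4, 2.8]
width: 0.136
grip_force: 59.1
t 5.58 pos [0.4493 0.0626 0.162 ] F [0.46 0.36 2.78] T [ 0.07  0.11 -0.09] w 0.136 g 59.1 | shift [-0.0001 -0.0003  0.    ] turn 0.0019 tilt -1.0000
```

```bash
echo '[{"z": -0.008}, {"z": -0.02}, {"z": -0.03}, {"z": -0.033}, {"z": -0.03}]' > m.json && python3 -m jog m.json 
echo '[{"twist": -0.08}, {"twist": -0.076}, {}, {}]' > m.json && python3 -m jog m.json
python3 -c "
from h import *
p=(.631,-.0238,.079)
for x in(-.09,0): to(*place(p,(x,.128,.283))[0],.079)"
```

```text
time: 6.2
tool_pos: [0.4483, 0.0622, 0.283]
tcp_rot: [-2.3, -2.138, 0.003]
wrist_force: [0.5, -0.1, -3.5]
width: 0.137
grip_force: 58.6
time: 6.7
tool_pos: [0.4486, 0.0623, 0.2821]
tcp_rot: [-2.128, -2.31, 0.002]
wrist_force: [0.4, 0.6, -5.3]
width: 0.135
grip_force: 58.6
t 6.70 pos [0.4486 0.0623 0.2821] F [ 0.36  0.65 -5.29] T [ 0.01 -0.07  0.  ] w 0.135 g 58.6 | shift [ 0.0275  0.0851 -0.001 ] turn 0.0027 tilt -1.0000
t 6.70 pos [0.4486 0.0623 0.2821] F [ 0.36  0.65 -5.29] T [ 0.01 -0.07  0.  ] w 0.135 g 58.6 | shift [ 0.0273  0.1751 -0.0011] turn 0.0027 tilt -1.0000
```

```bash
echo '[{"x": 0.0137, "y": 0.04, "z": -0.0005, "twist": 0.003}, {"x": 0.0137, "y": 0.045, "z": -0.0005}, {}, {}]' > m.json && python3 -m jog m.json >/dev/null
echo '[{"y": 0.025}, {"y": 0.03}, {"y": 0.025}, {"y": 0.01}, {}]' > m.json && python3 -m jog m.json
python3 -c "
from h import *
p=(.631,-.0238,.079)
to(*place(p,(0,.128,.283))[0],.079)
for c,(a,b,w,h) in {'scene':(180,110,110,140),'top':(140,70,140,100)}.items():
    im=bot.read_camera(c)[b:b+h,a:a+w,::-1]; s=4; cv2.imwrite(f'pics/{c}pre.png',cv2.resize(im,None,fx=s,fy=s,interpolation=cv2.INTER_CUBIC))
print(bot.read_state()['wrist_force'])"
```

```text
time: 7.82
tool_pos: [0.6207, 0.1035, 0.2836]
tcp_rot: [-2.131, -2.307, 0.002]
wrist_force: [0.5, 0.3, -4.6]
width: 0.134
grip_force: 60.3
t 7.83 pos [0.6207 0.1035 0.2836] F [ 0.49  0.3  -4.57] T [0.04 0.05 0.01] w 0.134 g 60.3 | shift [0.0002 0.0002 0.0006] turn 0.0006 tilt -1.0000
[ 0.36596623  0.03491163 -3.82330878]
```

View pics/scenepre.png

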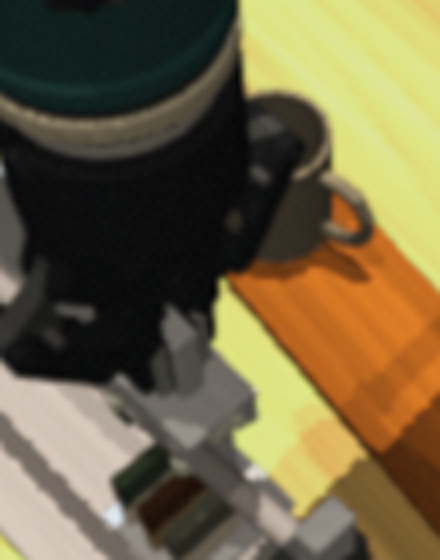

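The scene picture shows the bar running under the top plate and above the tiles (crop ~(240,490)), with no contact force. I lower it, feeling for the bar, with a softer grip.

```bash
echo '[{"z": 0.003}, {"z": 0.003}, {"z": 0.003}, {"z": 0.003}, {"z": 0.002}]' > m.json && python3 -m jog m.json - 25
echo '[{"z": 0.0015}, {"z": 0.0015}, {"z": 0.0015}, {}]' > m.json && python3 -m jog m.json
```

```text
time: 8.55
tool_pos: [0.6212, 0.1039, 0.2694]
tcp_rot: [-2.131, -2.308, 0.001]
wrist_force: [-0.2, -0.6, -3.8]
width: 0.134
grip_force: 60.3
time: 9.05
tool_pos: [0.6212, 0.1038, 0.2651]
tcp_rot: [-2.131, -2.308, 0.0]
wrist_force: [-0.1, -0.0, -4.5]
width: 0.132
grip_force: 60.3
```

```bash
echo '[{"z": 0.0015}, {"z": 0.0015}, {}]' > m.json && python3 -m jog m.json
```

```text
time: 9.43
tool_pos: [0.6212, 0.1039, 0.262]
tcp_rot: [-2.131, -2.308, 0.001]
wrist_force: [0.1, -0.4, -4.6]
width: 0.132
grip_force: 60.3
```

```bash
echo '[{"z": 0.001}, {"z": 0.001}, {"z": 0.001}, {}]' > m.json && python3 -m jog m.json 0.0 25
```

```text
time: 9.93
tool_pos: [0.6212, 0.1038, 0.2591]
tcp_rot: [-2.131, -2.308, 0.0]
wrist_force: [-0.7, -0.1, -4.7]
width: 0.131
grip_force: 60.3
```

```bash
echo '[{"z": 0.001}, {"z": 0.001}, {"z": 0.001}, {}]' > m.json && python3 -m jog m.json
```

```text
time: 10.42
tool_pos: [0.6212, 0.1039, 0.2561]
tcp_rot: [-2.131, -2.308, 0.0]
wrist_force: [0.8, -0.0, -4.4]
width: 0.129
grip_force: 60.3
```

```bash
echo '[{"z": 0.001}, {"z": 0.001}, {}]' > m.json && python3 -m jog m.json
```

```text
time: 10.8
tool_pos: [0.6212, 0.1039, 0.2541]
tcp_rot: [-2.131, -2.308, 0.0]
wrist_force: [-0.4, -0.3, -4.8]
width: 0.137
grip_force: 60.3
```

```bash
echo '[{"z": 0.001}, {"z": 0.001}, {}]' > m.json && python3 -m jog m.json
```

```text
time: 11.18
tool_pos: [0.6212, 0.1038, 0.2521]
tcp_rot: [-2.131, -2.308, 0.0]
wrist_force: [-0.3, 0.1, -3.7]
width: 0.133
grip_force: 60.3
```

```bash
echo '[{"z": 0.001}, {"z": 0.001}, {}]' > m.json && python3 -m jog m.json
```

```text
time: 11.55
tool_pos: [0.6212, 0.1039, 0.2501]
tcp_rot: [-2.131, -2.308, 0.0]
wrist_force: [-0.4, -0.4, -5.5]
width: 0.131
grip_force: 60.3
```

```bash
echo '[{"z": 0.001}, {"z": 0.001}, {}]' > m.json && python3 -m jog m.json; python3 -c "
from h import *
print(bot.read_state()['torque'])"
```

```text
time: 11.92
tool_pos: [0.6212, 0.1039, 0.2481]
tcp_rot: [-2.131, -2.308, 0.0]
wrist_force: [-0.4, 0.9, -5.0]
width: 0.131
grip_force: 60.3
[-0.01029969  0.02675685 -0.04910742]
```

```bash
echo '[{"z": 0.001}, {"z": 0.001}, {}]' > m.json && python3 -m jog m.json
```

```text
time: 12.3
tool_pos: [0.6212, 0.1038, 0.2461]
tcp_rot: [-2.131, -2.308, 0.0]
wrist_force: [-0.4, -0.2, -4.2]
width: 0.134
grip_force: 60.3
```

```bash
echo '[{"z": 0.001}, {"z": 0.001}, {}]' > m.json && python3 -m jog m.json; python3 -c "
from h import *
print(bot.read_state()['torque'])"
```

```text
time: 12.68
tool_pos: [0.6213, 0.1038, 0.2441]
tcp_rot: [-2.131, -2.308, 0.0]
wrist_force: [0.0, -1.2, -5.0]
width: 0.135
grip_force: 60.3
[ 0.04464646  0.0055723  -0.01665803]
```

```bash
echo '[{"z": 0.001}, {"z": 0.001}, {}]' > m.json && python3 -m jog m.json
```

```text
time: 13.05
tool_pos: [0.6215, 0.1038, 0.2435]
tcp_rot: [2.13, 2.308, 0.001]
wrist_force: [-1.5, -2.1, 3.9]
width: 0.128
grip_force: 61.4
```

```bash
echo '[{"z": 0.001}, {}]' > m.json && python3 -m jog m.json; python3 -c "
from h import *
im=bot.read_camera('scene')[110:260,180:300,::-1]; cv2.imwrite('pics/low.png',cv2.resize(im,None,fx=4,fy=4,interpolation=cv2.INTER_CUBIC))"
```

```text
time: 13.3
tool_pos: [0.6216, 0.1037, 0.2433]
tcp_rot: [2.13, 2.308, 0.002]
wrist_force: [-3.1, -1.3, 6.9]
width: 0.132
grip_force: 62.1
```

View pics/low.png

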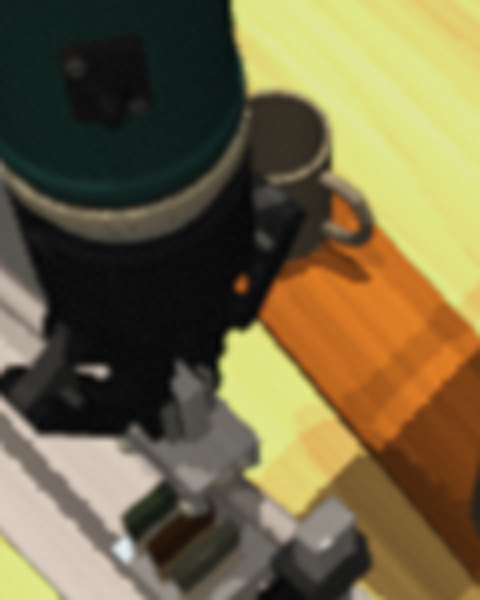

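The bar is felt at tcp z ≈ 0.244, so the wheels are on it and the axis is about 2–3 mm above the lowest setting, matching the camera. The picture shows the carrier straddling the bar, plate at ~(210,440), loading-end clamp at ~(325,550). The force is near the limit and slightly sideways, so I ease it.

```bash
echo '[{"y": -0.0007, "z": -0.0012}, {}, {}]' > m.json && python3 -m jog m.json 0.05 22;  python3 -c "
from h import *
print(bot.read_state()['torque'])"
```

```text
time: 13.72
tool_pos: [0.6214, 0.1037, 0.2434]
tcp_rot: [2.13, 2.307, 0.002]
wrist_force: [-0.8, -1.5, 5.5]
width: 0.133
grip_force: 61.6
[-0.16583615  0.19301271  0.05304719]
```

```bash
echo '[{"z": -0.0008}, {}, {}]' > m.json && python3 -m jog m.json 0.12 20;  python3 -c "
from h import *
print(bot.read_state()['torque'])"
```

```text
time: 14.1
tool_pos: [0.6212, 0.1038, 0.2435]
tcp_rot: [2.13, 2.308, 0.001]
wrist_force: [1.3, -2.6, 3.4]
width: 0.133
grip_force: 61.5
[-0.16481077 -0.26460877 -0.01458128]
```

```bash
echo '[{}, {}]' > m.json && python3 -m jog m.json 0.137 20;  python3 -c "
from h import *
s=bot.read_state();print(s['torque'],s['width'])"
```

```text
time: 14.35
tool_pos: [0.6211, 0.1038, 0.2435]
tcp_rot: [2.13, 2.308, 0.001]
wrist_force: [2.9, -0.9, 2.9]
width: 0.139
grip_force: 19.6
[-0.09005789 -0.48542903 -0.04455676] 0.1391134453178979
```

```bash
echo '[{"x": -0.002, "y": 0.0003, "z": 0.0005}, {"x": -0.002, "z": 0.0007}, {}]' > m.json && python3 -m jog m.json;  python3 -c "
from h import *
s=bot.read_state();print(s['torque'],s['width'])"
```

```text
time: 14.72
tool_pos: [0.6215, 0.0996, 0.2426]
tcp_rot: [2.131, 2.308, 0.001]
wrist_force: [1.4, -0.8, 5.0]
width: 0.141
grip_force: 19.9
[-0.08729865 -0.29947424 -0.05340033] 0.1406261684489045
```

Pivoting gently, contact about 10 N. I continue.

```bash
echo '[{"x": -0.002, "z": 0.0007}, {"x": -0.002, "z": 0.0007}, {}]' > m.json && python3 -m jog m.json;  python3 -c "
from h import *
s=bot.read_state();print(s['torque'],s['width'])"
```

```text
time: 15.1
tool_pos: [0.622, 0.0955, 0.2418]
tcp_rot: [2.13, 2.307, 0.001]
wrist_force: [1.3, -3.3, 7.4]
width: 0.138
grip_force: 19.9
[-0.09779434 -0.22441907 -0.03862496] 0.13775647515231298
```

```bash
echo '[{"x": -0.002, "z": 0.0007}, {"z": 0.0003}, {}]' > m.json && python3 -m jog m.json;  python3 -c "
from h import *
s=bot.read_state();print(s['torque'],s['width'])"
```

```text
time: 15.48
tool_pos: [0.6223, 0.0936, 0.2414]
tcp_rot: [2.13, 2.307, 0.002]
wrist_force: [1.3, -1.9, 8.8]
width: 0.138
grip_force: 20.0
[-0.13590484 -0.10861441 -0.03248329] 0.13837584908102124
```

```bash
echo '[{"z": -0.001}, {}]' > m.json && python3 -m jog m.json;  python3 -c "
from h import *
s=bot.read_state();print(s['torque'],s['width'])
bot.read_camera('scene')
g=s['tool_pos']+[0,0,.019]; a=.079
for n,l in(('carrier_base',.169),('carrier',.057),('carrier_tab',0)):
  print(n,[(np.round(d['pixel'][::-1],1).tolist(),round(d['conf'],2)) for d in bot.spot_point('scene',n)], 'upright',proj('scene',g-[0,0,l]).round(1).tolist(),'leant',proj('scene',g+l*np.array([-np.sin(a)*.174,np.cos(a)*.174,-.985])).round(1).tolist())
"
```

```text
time: 15.72
tool_pos: [0.6223, 0.0936, 0.2414]
tcp_rot: [2.13, 2.307, 0.001]
wrist_force: [1.6, -2.5, 5.4]
width: 0.135
grip_force: 19.7
[-0.19843971 -0.42499074 -0.0413014 ] 0.13456197852071908
carrier_base [([225.6, 245.1], 0.96), ([376.6, 199.5], 0.75), ([248.4, 163.4], 0.55)] upright [[227.5, 243.1]] leant [[237.4, 252.6]]
carrier [([221.8, 221.8], 0.93), ([397.1, 166.4], 0.72)] upright [[222.1, 219.0]] leant [[225.9, 222.5]]
carrier_tab [([216.6, 203.8], 0.91), ([410.5, 145.4], 0.86)] upright [[218.7, 203.7]] leant [[218.7, 203.7]]
```

The carrier is still upright in the pads, so only the upper wheel bears. I ease the grip a touch so it can lean with the bar.

```bash
echo '[{}, {}]' > m.json && python3 -m jog m.json 0.139 20;  python3 -c "
from h import *
s=bot.read_state();print(s['torque'],s['width'])
bot.read_camera('scene')
for n in('carrier_base','carrier_tab'):
  print(n,[(np.round(d['pixel'][::-1],1).tolist(),round(d['conf'],2)) for d in bot.spot_point('scene',n)][:1])
"
```

```text
time: 16.18
tool_pos: [0.6223, 0.0936, 0.2414]
tcp_rot: [2.13, 2.307, 0.001]
wrist_force: [2.1, -1.7, 5.8]
width: 0.137
grip_force: 9.4
[-0.21083372 -0.43548707 -0.05980929] 0.13704894478316854
carrier_base [([227.4, 245.1], 0.59)]
carrier_tab [([218.7, 200.9], 0.94)]
```

```bash
echo '[{"z": 0.0005}, {"z": 0.0003}, {}]' > m.json && python3 -m jog m.json;  python3 -c "
from h import *
s=bot.read_state();print(s['torque'],s['width'])
bot.read_camera('scene')
for n in('carrier_base','carrier_tab'):
  print(n,[(np.round(d['pixel'][::-1],1).tolist(),round(d['conf'],2)) for d in bot.spot_point('scene',n)][:1])
"
```

```text
time: 16.7
tool_pos: [0.6224, 0.0935, 0.241]
tcp_rot: [2.13, 2.307, 0.002]
wrist_force: [2.3, -2.4, 8.0]
width: 0.137
grip_force: 9.0
[-0.25082345 -0.33909099 -0.05511163] 0.13671728619141027
carrier_base [([227.1, 246.8], 0.87)]
carrier_tab [([218.9, 203.8], 0.59)]
```

```bash
echo '[{}, {}]' > m.json && python3 -m jog m.json 0.14 20;  python3 -c "
from h import *
s=bot.read_state();print(s['torque'],s['width'])
bot.read_camera('scene')
for n in('carrier_base','carrier_tab'):
  print(n,[(np.round(d['pixel'][::-1],1).tolist(),round(d['conf'],2)) for d in bot.spot_point('scene',n)][:1])
"
```

```text
time: 17.1
tool_pos: [0.6221, 0.0938, 0.2398]
tcp_rot: [2.131, 2.308, 0.001]
wrist_force: [3.2, -1.5, 3.9]
width: 0.141
grip_force: 6.4
[-0.13606591 -0.67740162 -0.06395696] 0.1412643932250789
carrier_base [([377.9, 199.9], 0.83)]
carrier_tab [([407.7, 141.9], 0.94)]
```

```bash
echo '[{"y": 0.0004, "z": 0.0005}, {"y": 0.0003, "z": 0.0005}, {}]' > m.json && python3 -m jog m.json;  python3 -c "
from h import *
s=bot.read_state();print(s['torque'],s['width'])
bot.read_camera('scene')
for n in('carrier_base','carrier_tab'):
  print(n,[(np.round(d['pixel'][::-1],1).tolist(),round(d['conf'],2)) for d in bot.spot_point('scene',n)][:2])
"
```

```text
time: 17.62
tool_pos: [0.6222, 0.094, 0.2385]
tcp_rot: [-2.13, -2.308, 0.001]
wrist_force: [3.4, -1.7, 3.6]
width: 0.138
grip_force: 5.3
[-0.14472101 -0.50054388 -0.03091189] 0.13803959794225612
carrier_base [([374.5, 198.2], 0.86), ([234.3, 251.2], 0.6)]
carrier_tab [([407.7, 141.5], 0.65), ([216.8, 201.5], 0.56)]
```

Base/tab offset now (17.5, 49.7) px matches the leant pose (18.7, 48.9). The carrier rests on both wheels. I regrip firmer and lighten the load.

```bash
echo '[{"z": -0.0005}, {"y": 0.0002, "z": -0.0003}, {}, {}]' > m.json && python3 -m jog m.json 0.05 40;  python3 -c "
from h import *
s=bot.read_state();print(s['torque'],s['width'])
p=(.631,-.0238,.079); to(*place(p,(0,.014,.24))[0],.079)"
```

```text
time: 18.27
tool_pos: [0.622, 0.094, 0.2389]
tcp_rot: [-2.13, -2.308, 0.002]
wrist_force: [2.7, -0.3, -2.1]
width: 0.138
grip_force: 40.1
[-0.02615091 -0.49442628 -0.00723834] 0.13770558618404097
t 18.27 pos [0.622  0.094  0.2389] F [ 2.66 -0.33 -2.09] T [-0.03 -0.49 -0.01] w 0.138 g 40.1 | shift [-0.1041 -0.0004 -0.0011] turn 0.0010 tilt -1.0000
```

```bash
echo '[{"x": -0.004, "y": 0.0004, "z": 0.0007}, {"x": -0.004, "y": 0.0004, "z": 0.0007}, {"x": -0.004, "z": 0.0007}, {"x": -0.004, "z": 0.0007}, {}]' > m.json && python3 -m jog m.json;  python3 -c "
from h import *
s=bot.read_state();print(s['torque'],s['width'])"
```

```text
time: 18.9
tool_pos: [0.624, 0.0775, 0.2361]
tcp_rot: [-2.13, -2.307, 0.003]
wrist_force: [0.1, 0.1, -4.0]
width: 0.135
grip_force: 39.6
[-0.08026113  0.22647652  0.04888678] 0.1350706890660697
```

```bash
echo '[{"x": -0.003, "z": 0.001}, {"x": -0.003, "z": 0.0007}, {"x": -0.003, "z": 0.0006}, {"x": -0.003, "z": 0.0006}, {}]' > m.json && python3 -m jog m.json;  python3 -c "
from h import *
s=bot.read_state();print(s['torque'],s['width'])"
```

```text
time: 19.52
tool_pos: [0.6254, 0.0656, 0.2339]
tcp_rot: [-2.131, -2.308, 0.001]
wrist_force: [-4.2, -1.0, -1.7]
width: 0.137
grip_force: 39.9
[-0.18365705  0.6156746   0.0406826 ] 0.13719763580792366
```

```bash
echo '[{"x": -0.003, "z": 0.0006}, {"x": -0.003, "z": 0.0005}, {"x": -0.003, "z": 0.0006}, {"x": -0.003, "z": 0.0005}, {}]' > m.json && python3 -m jog m.json;  python3 -c "
from h import *
s=bot.read_state();print(s['torque'],s['width'])"
```

```text
time: 20.15
tool_pos: [0.6263, 0.0551, 0.2319]
tcp_rot: [-2.13, -2.307, -0.002]
wrist_force: [-4.0, 1.3, -0.9]
width: 0.134
grip_force: 40.1
[ 0.58915226  0.95313227 -0.04533352] 0.13448456997878475
```

```bash
echo '[{"x": -0.003, "y": -0.0005, "z": 0.0006}, {"x": -0.003, "y": -0.0004, "z": 0.0006}, {"x": -0.003, "z": 0.0005}, {}]' > m.json && python3 -m jog m.json;  python3 -c "
from h import *
s=bot.read_state();print(s['torque'],s['width'])"
```

```text
time: 20.65
tool_pos: [0.6266, 0.0449, 0.2301]
tcp_rot: [2.131, 2.308, 0.0]
wrist_force: [-2.8, 1.1, -2.2]
width: 0.137
grip_force: 40.0
[ 0.3259834   0.54650535 -0.04438722] 0.1374228293180509
```

```bash
echo '[{"x": -0.003, "z": 0.0006}, {"x": -0.003, "z": 0.0005}, {"x": -0.003, "z": 0.0005}, {}]' > m.json && python3 -m jog m.json;  python3 -c "
from h import *
s=bot.read_state();print(s['torque'],s['width'])"
```

```text
time: 21.15
tool_pos: [0.6274, 0.0351, 0.2285]
tcp_rot: [2.13, 2.307, -0.001]
wrist_force: [-1.5, 0.4, -1.4]
width: 0.135
grip_force: 40.1
[-0.07908577  0.30748897 -0.03401984] 0.13477699092771617
```

```bash
echo '[{"x": -0.004, "y": -0.0003, "z": 0.0007}, {"x": -0.004, "z": 0.0007}, {"x": -0.004, "z": 0.0007}, {"x": -0.004, "z": 0.0007}, {}]' > m.json && python3 -m jog m.json;  python3 -c "
from h import *
s=bot.read_state();print(s['torque'],s['width'])"
```

```text
time: 21.78
tool_pos: [0.6283, 0.0188, 0.2257]
tcp_rot: [2.13, 2.307, -0.002]
wrist_force: [-1.6, -2.4, -1.3]
width: 0.137
grip_force: 40.2
[-0.49577995  0.26693324  0.01340986] 0.13735090501732417
```

```bash
echo '[{"x": -0.004, "z": 0.0007}, {"x": -0.004, "z": 0.0007}, {"x": -0.004, "z": 0.0007}, {"x": -0.004, "z": 0.0007}, {}]' > m.json && python3 -m jog m.json;  python3 -c "
from h import *
s=bot.read_state();print(s['torque'],s['width'])"
```

```text
time: 22.4
tool_pos: [0.6297, 0.0034, 0.2229]
tcp_rot: [2.131, 2.307, -0.0]
wrist_force: [-1.1, -0.1, -0.6]
width: 0.133
grip_force: 40.1
[-0.20992688  0.1280035  -0.0193299 ] 0.13326357216975618
```

```bash
echo '[{"x": -0.004, "z": 0.0007}, {"x": -0.004, "z": 0.0007}, {"x": -0.004, "z": 0.0007}, {"x": -0.004, "z": 0.0007}, {}]' > m.json && python3 -m jog m.json;  python3 -c "
from h import *
s=bot.read_state();print(s['torque'],s['width'])"
```

```text
time: 23.02
tool_pos: [0.6309, -0.0123, 0.2201]
tcp_rot: [2.131, 2.308, 0.0]
wrist_force: [0.6, -0.2, -0.2]
width: 0.136
grip_force: 40.1
[-0.08196302 -0.16015955  0.03185594] 0.13627049543063421
```

```bash
echo '[{"x": -0.004, "z": 0.0007}, {"x": -0.004, "z": 0.0007}, {"x": -0.004, "z": 0.0007}, {}]' > m.json && python3 -m jog m.json;  python3 -c "
from h import *
s=bot.read_state();print(s['torque'],s['width'])
im=bot.read_camera('scene')
cv2.imwrite('pics/thru.png',cv2.resize(im[110:290,130:300,::-1],None,fx=3,fy=3,interpolation=cv2.INTER_CUBIC))
p=(.631,-.0238,.079)
for n in('carrier_base','carrier','carrier_tab'):
  print(n,[(np.round(d['pixel'][::-1],1).tolist(),round(d['conf'],2)) for d in bot.spot_point('scene',n)][:2])
for y in(0,.01,.02,.03): z=.179+y*.1763; print(y,proj('scene',place(p,(0,y,z))).round(1), proj('scene',place(p,(0,y-.0099,z+.0561))).round(1), proj('scene',place(p,(0,y+.0195,z-.1103))).round(1))"
```

```text
time: 23.52
tool_pos: [0.6317, -0.0243, 0.218]
tcp_rot: [2.131, 2.308, -0.0]
wrist_force: [1.1, -0.8, -0.4]
width: 0.137
grip_force: 40.2
[-0.15096328 -0.05014735 -0.0332132 ] 0.1367965595324728
carrier_base [([374.5, 204.4], 0.85), ([193.2, 216.2], 0.84)]
carrier [([184.1, 189.9], 0.97), ([393.7, 167.1], 0.88)]
carrier_tab [([174.5, 165.6], 0.9), ([409.6, 143.9], 0.72)]
0 [[182.9 185. ]] [[173.6 165.6]] [[198.2 216.6]]
0.01 [[186.  187.7]] [[176.8 168.4]] [[201.1 219.2]]
0.02 [[189.2 190.4]] [[180.1 171.1]] [[204.  221.8]]
0.03 [[192.3 193.2]] [[183.4 174. ]] [[206.9 224.5]]
```

View pics/thru.png

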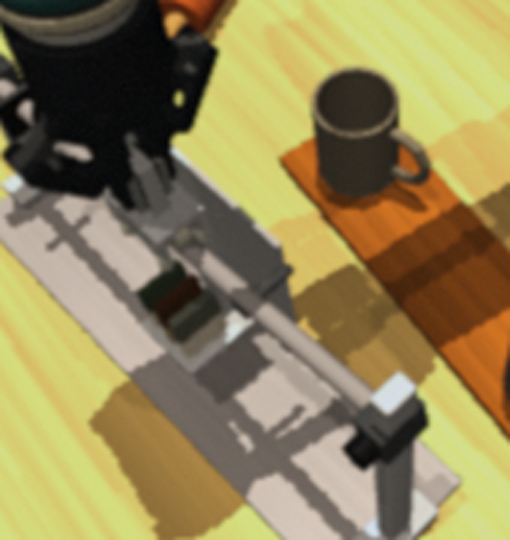

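The picture shows the carrier (plate ~(165,210)) well past the latch, whose tip ~(285,272) has sprung back. Its origin is at rail y ≈ 8 mm (<25). I let go.

```bash
echo '[{}, {}, {}, {}]' > m.json && python3 -m jog m.json 0.6 
echo '[{"z": -0.02}, {"z": -0.04}, {"z": -0.04}, {}, {}]' > m.json && python3 -m jog m.json
echo '[{}, {}, {}, {}, {}]' > m.json && python3 -m jog m.json
cat > chk.py <<'E'
from h import *
p=(.631,-.0238,.079)
for c in('scene','top'):
  bot.read_camera(c)
  for n in('carrier_base','carrier','carrier_tab'):
    print(c,n,[(np.round(d['pixel'][::-1],1).tolist(),round(d['conf'],2)) for d in bot.spot_point(c,n)][:2])
  for y in(-.132,): z=.179+y*.1763; print(y,proj(c,place(p,(0,y+.0195,z-.1103))).round(1),proj(c,place(p,(0,y,z))).round(1), proj(c,place(p,(0,y-.0099,z+.0561))).round(1))
  print("mugs",[np.round(d['pixel'][::-1],1).tolist() for d in bot.spot_point(c,'mug')])
E
python3 chk.py
```

```text
time: 24.22
tool_pos: [0.6316, -0.0236, 0.218]
tcp_rot: [-2.131, -2.309, -0.0]
wrist_force: [0.5, -0.5, -0.2]
width: 0.601
grip_force: 0.0
time: 24.85
tool_pos: [0.6317, -0.0238, 0.3189]
tcp_rot: [2.13, 2.308, 0.001]
wrist_force: [0.1, -0.5, 0.4]
width: 0.603
grip_force: 0.0
time: 25.48
tool_pos: [0.6317, -0.0237, 0.3179]
tcp_rot: [-2.131, -2.308, 0.0]
wrist_force: [0.8, -0.7, -0.1]
width: 0.598
grip_force: 0.0
scene carrier_base [([375.7, 201.8], 0.78), ([161.7, 184.8], 0.68)]
scene carrier [([396.8, 168.4], 0.94), ([145.8, 153.0], 0.65)]
scene carrier_tab [([409.9, 145.5], 0.98), ([138.3, 131.3], 0.73)]
-0.132 [[164.1 185.1]] [[146.2 152.7]] [[135.5 133.3]]
mugs [[312.1, 240.8], [252.5, 162.6]]
top carrier_base [([168.5, 285.6], 0.66), ([210.7, 113.8], 0.47)]
top carrier [([158.6, 295.7], 0.84)]
top carrier_tab [([148.2, 300.4], 0.78), ([351.3, 99.7], 0.49)]
-0.132 [[317.2 123.6]] [[336.8 108.8]] [[348.9  99.7]]
mugs [[185.1, 202.5]]
```

The carrier is at the stop, as predicted. I wait, confirm it's still, and compare the mugs with the first picture.

```bash
python3 -c "
from h import *
cv2.imwrite('pics/a.png',bot.read_camera('scene')[:,:,::-1])"
echo '[{"z": -0.02}, {}, {}, {}, {}]' > m.json && python3 -m jog m.json >/dev/null
echo '[{}, {}, {}]' > m.json && python3 -m jog m.json
python3 -c "
from h import *
im=bot.read_camera('scene')[:,:,::-1]; a=cv2.imread('pics/a.png'); s0=cv2.resize(cv2.imread('pics/scene0.png'),(512,384),interpolation=cv2.INTER_AREA)
print('carrier motion',cv2.absdiff(a,im)[130:200,125:185].mean())
g=lambda i:cv2.cvtColor(i,cv2.COLOR_BGR2GRAY)
for n,(x,y,w,h) in dict(a=(296,200,52,55),b=(232,128,36,46)).items():
  r=cv2.matchTemplate(g(im)[y-8:y+h+8,x-8:x+w+8],g(s0)[y:y+h,x:x+w],cv2.TM_CCOEFF_NORMED); print('mug',n,cv2.minMaxLoc(r)[1::2])
cv2.imwrite('pics/end.png',cv2.resize(im[90:310,110:370],None,fx=2.7,fy=2.7,interpolation=cv2.INTER_CUBIC))"
```

```text
time: 27.02
tool_pos: [0.6316, -0.0237, 0.3379]
tcp_rot: [-2.131, -2.308, 0.0]
wrist_force: [0.5, -0.4, 0.3]
width: 0.601
grip_force: 0.0
carrier motion 8.302460317460318
mug a (0.9544834494590759, (8, 8))
mug b (0.9988359212875366, (8, 8))
```

View pics/end.png

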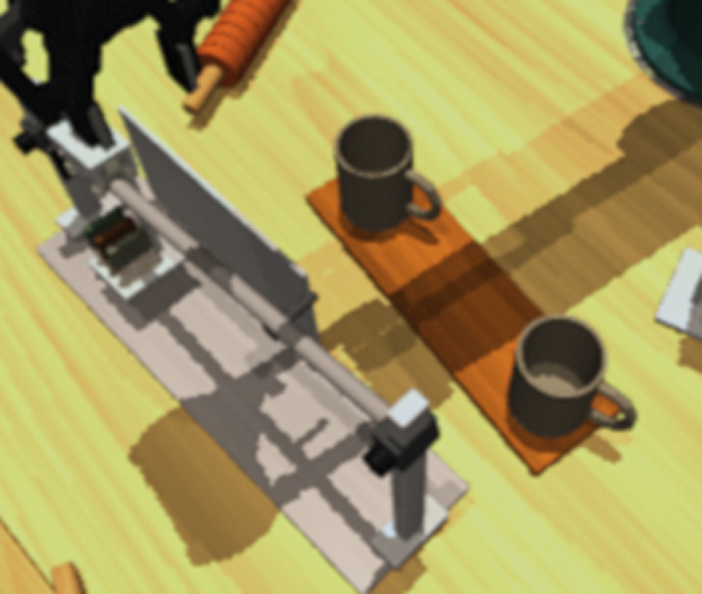

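The carrier (~(110,170)) hangs on the bar at the stop, the latch is closed, and the mugs are unmoved (template shift 0). The gripper is clear, so I hand in.

```bash
python3 -c "
from workcell import bot
print(bot.finish_job())"
```

```text
the job is handed in; nothing more can be done
None
```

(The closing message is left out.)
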